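Rotate three prints between the inspection stations

ROBOT

A 6-joint arm with a two-finger parallel gripper is mounted at the origin on the work surface. World frame = base frame: x ahead of the robot, y to its left, z up, the work surface at z = 0. Lengths are in m, angles in rad, forces in N, time in s.
With the tool pointing down it reaches from about 0.275 to 0.825 m from the base axis. Payload 4.9 kg.
Tool frame: the origin (TCP) lies midway between the tips of the shut fingers; the grasp point (between the pads) lies 19 mm behind it (grip_point_offset is the distance from the TCP to the grasp point, in m); z points along the fingers, y is the line along which they close (so a half turn about z gives the same grasp; the last joint's range is limited). The gripper opens to 85 mm and grips with 20 to 120 N. Pads are 22 mm wide; open, the fingers measure 114 mm over their backs; the gripper's body (76 mm by 85 mm) begins 54 mm behind the grasp point. The pads swing forward as they close: fully open they stand 13 mm farther back than shut.
Start: joints at [-1.296, 0.326, -0.193, 1.052, 0, 1.437], TCP at [0.219, -0.505, 0.231] pointing down, gripper open.
Joint ranges: [-2.65, 2.65], [-0.97, 1.79], [-1.3, 1.35], [-1.93, 2.1], [-1.47, 1.37], [-3.14, 3.14]. Speed limits (rad/s): [2.57, 2.57, 3.14, 3.14, 3.14, 3.14].

INTERFACE

Orientations are given as a rotation vector (axis times angle).
In Python, from cell import * gives the robot as it stands. Calls block until the motion is done:
- movep(position, orientation): joint-space move of the TCP to a pose.
- move_l(position, velocity=0.15, rot=None, until_force=None): straight line of the TCP; rot=None keeps the orientation; velocity is the mean speed in m/s. With until_force (N) it stops when the force on the tool has changed by that much, and returns True; else False.
- set_joints(angles): joint-space move.
- let_go() and grab(newtons=None): open the fingers fully, or close them until they stop; newtons is the grip in N (None keeps the last).
- sleep(seconds).
- ik(position, orientation): joint angles nearest the present ones, or None.
- get_state(): the state.
- grab_frame(name): name is "scene" or "top"; returns a dict with "img" (400x640x3 uint8, red, green, blue), "fx", "fy", "cx", "cy" (pixels), "k1" (the pictures are not rectified: a ray, as slopes to the right and down, at radius r is drawn at 1 + k1 r^2 times it, then the intrinsics apply), "cam_to_world" (4x4, takes a point from camera to world coordinates). Camera axes: x right, y down, z forward; pixel columns grow to the right and rows downward; lengths in m; the calibration is good to about 2 mm. A picture is of the moment at which its call begins. There is no depth.
A pose or a line that the arm cannot do raises MotionError and nothing moves.
- sign_off(): hands the job in; it is judged then, once.
Trained networks look in the newest picture that a camera, given by its name, has taken for a name from the list of things; names that differ only in an ending like _2 or _b are one class to them, and where a whole thing is asked for, a point or a joint stands for the part that bears it (a point fixed in the world has none). Each returns a list of dicts, best first, with "score" (0 to 1); they miss things now and then, are a little off and sometimes report something else, mostly with a low value. They report only what shows in the picture. A call takes as long as a camera call. They do not tell look-alikes from the thing itself.
- spot_in(camera, name): "centre" ([column, row] in pixels, amid what is visible of it).
- silhouettes(camera, name): "mask" (400x640 bool, what is visible of it) and "centre" ([column, row] in pixels, amid what is visible of it).
- tip_of(camera, name): "centre" ([column, row] in pixels: a listed point, or the origin of a listed thing).
The state is a dict: "clock": time; "q": joint angles; "joint_velocities": joint speeds; "tau": joint torques, N m; "position": TCP position; "eef_rot": TCP orientation; "contact_force": force on the tool from outside, world axes, zero at the start; "wrist_torque": the same for the moment, N m; "finger_gap": opening from 0.0 (shut) to 1.0 (fully open); "grasp_force": force on a finger pad.
Only numpy, scipy, OpenCV 4.12 (cv2) and the standard library are available. Lean on these libraries where they do the work, as an engineer would, in place of code of your own. Each camera call takes 0.05 s, during which the arm holds its last target. There are 200 camera calls.

TASK

The three brown prints each stand on the wrong inspection station: move them so that the gear stands in the middle of the flat digital scale, the vase in the middle of the round scanning turntable and the bracket in the middle of the granite block, each upright on its own base and let go. The cork mat is free for parking a print on the way. Set the prints down without dropping or tipping them, and leave the filament spool, the phone and the scraper where they lie.

Things in the scene. Friction and masses are not known exactly. Their poses are not given: they have to be found in the camera images.
- vase_mid (a point): vase: an open round cup standing upright, 3D-printed in matt brown plastic (all three parts are of the same brown); outer diameter 56 mm over its upper 56 mm, tapering to 48 mm at the foot, 70 mm high, wall 4 mm, 40 to 85 g. It starts on the scale. This point lies on its axis half-way up, 35 mm above its underside; z points up.
- gear_mid (a point): gear: a toothed wheel lying flat, 3D-printed in matt brown plastic (all three parts are of the same brown); toothed disc 76 mm across and 14 mm thick, with a plain round boss 28 mm in diameter rising from its middle to 48 mm above the underside (grip the boss, which stands 34 mm clear of the disc); 50 to 100 g. It starts on the granite block. This point lies on its axis half-way up the whole, 24 mm above its underside; z points up.
- bracket_mid (a point): bracket: an inverted T standing on its foot, 3D-printed in matt brown plastic (all three parts are of the same brown); foot plate 66 mm (its x) by 46 mm (its y) and 8 mm thick, with an upright web in the middle 12 mm thick (x), 46 mm wide (y), its top 56 mm above the underside; 40 to 85 g. Grip the web across its thickness, along the bracket's x. It starts on the scanning turntable. This point lies in the middle of the web, 28 mm above the underside; z points up.
- scale_top (a point): flat digital scale: grey plastic body 145 x 120 x 14 mm with a square steel pan 106 x 106 mm, and a strip with a blank display and two buttons along its -x edge. It is fixed to the table; place and yaw differ from start to start. This point is the middle of its upper surface (the pan), 20 mm above the table. The pan does not sink or move. The gear belongs here.
- turntable_top (a point): scanning turntable: light grey round disc 120 mm in diameter with black tick marks round its edge, on a darker foot. It does not turn. It is fixed to the table; place and yaw differ from start to start. This point is the middle of its upper surface, 28 mm above the table. The vase belongs here.
- granite_top (a point): granite measuring block: plain dark grey square stone slab 120 x 120 mm on four small feet. It is fixed to the table; place and yaw differ from start to start. This point is the middle of its upper surface, 40 mm above the table. The bracket belongs here.
- cork_top (a point): cork mat: plain square brown mat 120 x 120 mm, 5 mm thick, empty at the start, for parking a print on the way. It is fixed to the table; place and yaw differ from start to start. This point is the middle of its upper surface, 5 mm above the table.
- spool: bystander: filament spool lying flat beyond the work, small, black flanges 100 mm in diameter, 45 mm high, loose. Origin at the centre of its underside.
- phone: bystander: phone lying flat beyond the work, 74 x 152 x 9 mm, black screen up, loose. Origin at the centre of its underside.
- scraper: bystander: print scraper lying beyond the work, straight ahead of the robot, about 180 mm long (along its y), black handle 14 mm high and steel blade, loose. Origin near its middle, at its underside.
There are look-alikes about, which are no part of the job. What is shaped like the part that bears bracket_mid but blue or yellow is not meant.

How it is judged:
By the outcome, as a careful person would: the job done as asked, in the order asked, and still so for the second after the job is handed in, with the robot touching nothing.
It also fails if it takes over 112 s, if anything falls off the work surface, if the arm or the gripper's body presses on something with over 40 N, if the wrist force passes 120 N, or if a joint passes its speed limit or range.

## Working session

There is one attempt and no reset: what is moved stays moved. The work goes in short steps, each a Python script; the robot and the scene stay as the last script left them, time stands still between calls to the robot, and variables do not carry over. Pictures are saved under pics/ and viewed, at most 14 in all, crops included, and the job is handed in when it is done.

```bash
mkdir -p pics; ls; python3 - <<'E'
from cell import *
import cv2
for c in ("scene","top"):
    f=grab_frame(c); cv2.imwrite(f"pics/{c}0.png",f["img"][:,:,::-1])
    print(c,f["fx"],f["fy"],f["cx"],f["cy"],f["k1"],f["cam_to_world"])
    for n in "vase_mid gear_mid bracket_mid scale_top turntable_top granite_top cork_top spool phone scraper".split():
        print(n,[(tuple(round(float(v),1) for v in d["centre"]),round(d["score"],2)) for d in tip_of(c,n)])
print(get_state())
E
```

```text
pics
scene 391.7334555850049 391.7334555850049 324.5290071053055 198.08028451862026 0.019716702258132147 [[ 0.47958714  0.63048318 -0.61031724  1.05191474]
 [ 0.87748314 -0.34808138  0.32994346 -0.29561301]
 [-0.00441626 -0.69377973 -0.72017372  0.68965926]
 [ 0.          0.          0.          1.        ]]
vase_mid [((164.8, 226.7), 0.89)]
gear_mid [((418.2, 131.8), 0.73)]
bracket_mid [((337.4, 145.1), 0.83), ((362.6, 236.9), 0.82), ((364.6, 177.9), 0.7), ((291.3, 168.9), 0.62), ((409.1, 214.2), 0.56)]
scale_top [((176.4, 240.3), 0.96)]
turntable_top [((362.8, 182.9), 0.56), ((212.0, 346.3), 0.48)]
granite_top [((420.4, 136.3), 0.85)]
cork_top [((283.7, 230.4), 0.81), ((419.5, 138.4), 0.3)]
spool [((479.7, 217.5), 0.84)]
phone [((210.2, 349.1), 0.74)]
scraper [((392.5, 291.2), 0.91)]
top 398.37467851530846 398.37467851530846 318.4369579081665 198.47188688092643 -0.033046508399814115 [[-2.08090008e-02 -9.87263487e-01  1.57726955e-01  3.74132715e-01]
 [-9.99779535e-01  2.09909001e-02 -5.12683362e-04  2.09614649e-02]
 [-2.80467718e-03 -1.57702850e-01 -9.87482630e-01  9.61684534e-01]
 
[... 500 characters left out ...]
), 0.94)]
{'clock': 1.1, 'q': array([-1.29622863e+00,  3.26179165e-01, -1.92613725e-01,  1.05199137e+00,
       -1.41445306e-05,  1.43661258e+00]), 'joint_velocities': array([-0.00233529, -0.00015515,  0.00017105,  0.00138204,  0.00064779,
        0.00050946]), 'tau': array([ 3.12091051e-04, -4.43338609e+01,  2.62759852e+01,  1.21978530e-03,
       -3.50889604e-05, -3.94289657e-06]), 'position': array([ 0.21862368, -0.5046968 ,  0.23128697]), 'eef_rot': array([ 3.07619668e+00,  6.37602166e-01, -2.08342295e-05]), 'contact_force': array([-0.37605356,  0.76599602,  0.19836627]), 'wrist_torque': array([-0.01476127, -0.06946979, -0.03292918]), 'grasp_force': 0.0, 'finger_gap': 1.0008323382554736}
```

View pics/top0.png

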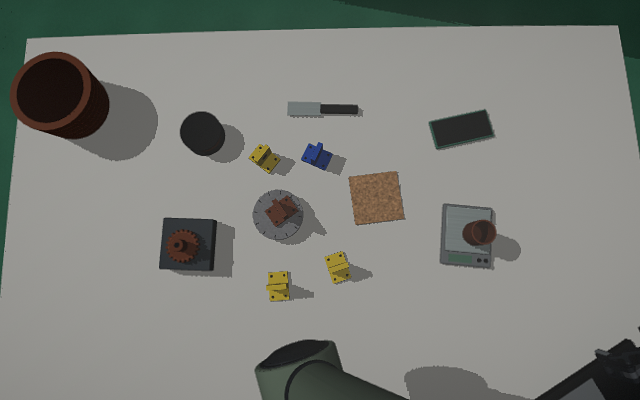

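View pics/scene0.png

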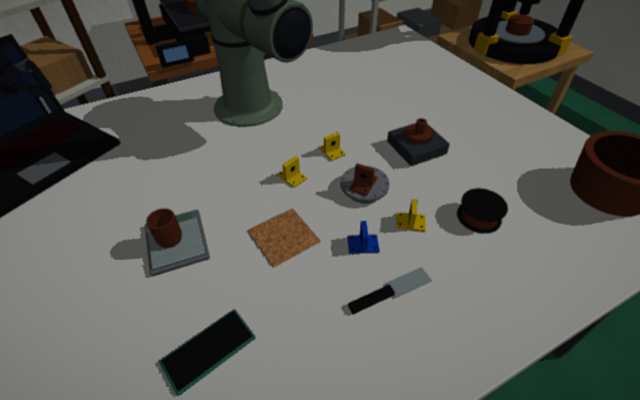

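Top view: the gear is on the granite (181,246), the brown bracket on the turntable (280,208), the vase on the scale (479,232), and the cork is empty at (376,197). There are yellow look-alikes at (264,158), (279,286) and (337,268), and a blue one at (317,155). The scene view agrees.

```bash
cat > h.py <<'E'
from cell import *
import numpy as np, cv2
def K(f): return np.array([[f["fx"],0,f["cx"]],[0,f["fy"],f["cy"]],[0,0,1.]]), np.array([f["k1"],0,0,0.])
def proj(f,P):
    T=np.linalg.inv(f["cam_to_world"]); k,d=K(f)
    return cv2.projectPoints(np.asarray(P,float).reshape(-1,1,3),cv2.Rodrigues(T[:3,:3])[0],T[:3,3],k,d)[0][:,0]
def toplane(f,uv,z):
    k,d=K(f); n=cv2.undistortPoints(np.asarray(uv,float).reshape(-1,1,2),k,d)[:,0]
    r=np.c_[n,np.ones(len(n))]@f["cam_to_world"][:3,:3].T; o=f["cam_to_world"][:3,3]
    return (o+r*((z-o[2])/r[:,2])[:,None])[:,:2]
def ortho(f,c,z,half=.09,s=.0006):
    a=np.arange(half,-half,-s); X,Y=np.meshgrid(a,a,indexing="ij")  # rows: -x, cols: -y
    P=np.stack([X+c[0],Y+c[1],np.full_like(X,z)],-1).reshape(-1,3)
    m=proj(f,P).astype(np.float32).reshape(X.shape+(2,))
    im=cv2.remap(f["img"],m[...,0],m[...,1],cv2.INTER_CUBIC)
    return im
E
python3 - <<'E'
from h import *
Z=dict(scale_top=.02,turntable_top=.028,granite_top=.04,cork_top=.005,vase_mid=.055,gear_mid=.064,bracket_mid=.056)
fr={c:grab_frame(c) for c in("top","scene")}
hint={"bracket_mid":{"top":(280,207),"scene":(364,178)},"turntable_top":{"top":(280,217),"scene":(363,183)}}
est={}
for n,z in Z.items():
    r=[]
    for c in fr:
        L=tip_of(c,n); h=hint.get(n,{}).get(c)
        if not L: continue
        d=min(L,key=lambda d:np.hypot(*(np.array(d["centre"])-h))) if h else L[0]
        r.append(toplane(fr[c],[d["centre"]],z)[0])
    est[n]=r[0]; print(n,np.round(r,4).tolist())
# mask based
for n in("cork_top","granite_top","scale_top","turntable_top"):
    for c in fr:
        for d in silhouettes(c,n)[:2]:
            pts=toplane(fr[c],np.argwhere(d["mask"])[:,::-1],Z[n])
            (x,y),wh,a=cv2.minAreaRect((pts*1000).astype(np.float32)); print(n,c,round(d["score"],2),round(x,1),round(y,1),np.round(wh,1),round(a,1))
rows=[]
for c in fr:
    t=[]
    for n in("scale_top","turntable_top","granite_top","cork_top"):
        im=ortho(fr[c],est[n],Z[n],.09,.0009); 
        h=im.shape[0]//2; im=im.copy(); cv2.drawMarker(im,(h,h),(0,255,0),0,8,1); t.append(im)
    rows.append(np.hstack(t))
cv2.imwrite("pics/o1.png",np.vstack(rows)[:,:,::-1])
E
```

```text
scale_top [[0.4393, -0.3367], [0.4489, -0.3337]]
turntable_top [[0.4822, 0.1148], [0.4879, 0.1253]]
granite_top [[0.4233, 0.3278], [0.4229, 0.3364]]
cork_top [[0.5354, -0.1134], [0.5192, -0.1095]]
vase_mid [[0.4294, -0.3396], [0.4228, -0.3349]]
gear_mid [[0.4189, 0.3311]]
bracket_mid [[0.5006, 0.11], [0.4994, 0.1043]]
cork_top top 0.87 527.2 -119.5 [120.3 123. ] 6.1
cork_top scene 0.84 530.2 -118.0 [121.6 120. ] 6.4
granite_top top 0.87 421.6 324.8 [125.9 120.1] 87.1
granite_top scene 0.88 437.3 318.4 [148.1 155.9] 85.1
scale_top top 0.84 429.4 -326.5 [121.8 144.7] 83.4
scale_top scene 0.76 442.2 -330.1 [119.7 145.6] 83.6
turntable_top top 0.57 488.8 118.0 [116.  118.9] 89.2
turntable_top scene 0.83 500.6 113.6 [115.7 117.7] 61.0
```

View pics/o1.png

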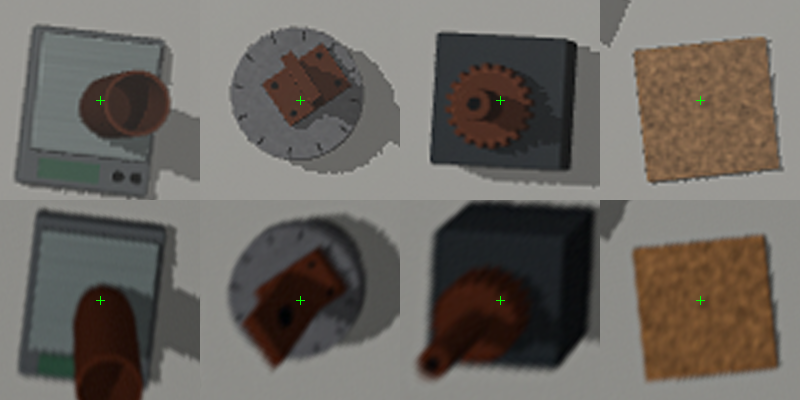

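The net points are up to 1 cm off, so I'll fit the known shapes to the masks in both cameras instead.

```bash
cat >> h.py <<'E'
from scipy.optimize import minimize
t=np.linspace(0,2*np.pi,40,endpoint=False)
def cyl(r,z): return np.c_[r*np.cos(t),r*np.sin(t),np.full(40,z)]
def box(x,y,z0,z1,cx=0): return np.array([[cx+a*x/2,b*y/2,z] for a in(-1,1) for b in(-1,1) for z in(z0,z1)])
M=.001
SH=dict(vase=[np.r_[cyl(.024,0),cyl(.028,.014),cyl(.028,.07)]],
 gear=[np.r_[cyl(.038,0),cyl(.038,.014)],np.r_[cyl(.014,0),cyl(.014,.048)]],
 bracket=[box(.066,.046,0,.008),box(.012,.046,0,.056)],
 turntable=[np.r_[cyl(.06,.028),cyl(.06,.020)]],granite=[box(.12,.12,.008,.04)],
 cork=[box(.12,.12,0,.005)],pan=[box(.106,.106,.02,.0201)],scale=[box(.145,.12,0,.014)])
S=4
def render(f,name,p,z0):
    c,s=np.cos(p[2]),np.sin(p[2]); im=np.zeros((400*S,640*S),np.uint8)
    for h in SH[name]:
        P=np.c_[h[:,0]*c-h[:,1]*s+p[0],h[:,0]*s+h[:,1]*c+p[1],h[:,2]+z0]
        uv=(proj(f,P)+.5)*S-.5
        cv2.fillConvexPoly(im,cv2.convexHull(np.round(uv*16).astype(np.int32)),1,shift=4)
    return im
def fit(name,z0,obs,p0,yaw=True):
    """obs: list of (frame, mask bool)"""
    ms=[(f,cv2.resize(m.astype(np.uint8),None,fx=S,fy=S,interpolation=cv2.INTER_NEAREST)) for f,m in obs]
    def cost(v):
        p=[v[0]/1000,v[1]/1000,v[2]/30 if yaw else p0[2]]; e=0
        for f,m in ms:
            r=render(f,name,p,z0); e+=1-(r&m).sum()/max(1,(r|m).sum())
        return e
    v0=np.array([p0[0]*1000,p0[1]*1000,p0[2]*30])
    r=minimize(cost,v0,method="Nelder-Mead",options=dict(initial_simplex=np.vstack([v0,v0+[8,0,0],v0+[0,8,0],v0+[0,0,6]]),xatol=.1,fatol=1e-4,maxiter=120))
    return np.array([r.x[0]/1000,r.x[1]/1000,r.x[2]/30 if yaw else p0[2]]),r.fun/len(ms)
def brown(f,p,z,rad=.06):
    """brown pixels near world point"""
    i=f["img"].astype(int); m=((i[...,0]-i[...,2])>.35*i[...,0])&(i[...,0]>25)&((i[...,1]-i[...,2])<.35*(i[...,0]-i[...,2]))
    g=np.zeros(m.shape,np.uint8); c=proj(f,[[p[0],p[1],z]])[0]; e=proj(f,[[p[0],p[1]+rad,z]])[0]
    cv2.circle(g,tuple(int(v) for v in c),int(np.hypot(*(e-c))),1,-1); m=m&(g>0)
    n,l,st,_=cv2.connectedComponentsWithStats(m.astype(np.uint8)); k=1+np.argmax(st[1:,4]) 
    return cv2.morphologyEx((l==k).astype(np.uint8),cv2.MORPH_CLOSE,np.ones((5,5)))>0
E
python3 - <<'E'
from h import *
fr={c:grab_frame(c) for c in("top","scene")}
P0=dict(vase=(.426,-.337,0,.02),gear=(.42,.33,0,.04),bracket=(.500,.107,-.6,.028))
for n,(x,y,a,z) in P0.items():
    for cs in(("top","scene"),("top",),("scene",)):
        obs=[(fr[c],brown(fr[c],(x,y),z+.03)) for c in cs]
        best=min((fit(n,z,obs,(x,y,b),n=="bracket") for b in ((a,a+1.57) if n=="bracket" else (0,))),key=lambda r:r[1])
        print(n,cs,np.round(best[0],4),round(best[1],3),[int(m.sum()) for _,m in obs])
    vis=[]
    for c in fr:
        m=brown(fr[c],(x,y),z+.03); r=cv2.resize(render(fr[c],n,best[0],z),(640,400),interpolation=cv2.INTER_AREA)
        print(c,"net",[(np.round(toplane(fr[c],[d["centre"]],z+.03),3).tolist(),round((d["mask"]&m).sum()/(d["mask"]|m).sum(),2)) for d in silhouettes(c,n+"_mid") if (d["mask"]&m).any()])
E
```

```text
vase ('top', 'scene') [ 0.4323 -0.3394  0.    ] 0.351 [301, 958]
vase ('top',) [ 0.4327 -0.3407  0.    ] 0.591 [301]
vase ('scene',) [ 0.4286 -0.3396  0.    ] 0.107 [958]
top net [([[0.43, -0.344]], np.float64(0.4))]
scene net [([[0.418, -0.339]], np.float64(0.87))]
gear ('top', 'scene') [0.4181 0.3366 0.    ] 0.109 [843, 509]
gear ('top',) [0.4176 0.3349 0.    ] 0.102 [843]
gear ('scene',) [0.4175 0.338  0.    ] 0.107 [509]
top net [([[0.414, 0.331]], np.float64(0.96))]
scene net [([[0.435, 0.312]], np.float64(0.91))]
bracket ('top', 'scene') [ 0.4962  0.1096 -0.9564] 0.108 [543, 539]
bracket ('top',) [0.4963 0.1096 2.193 ] 0.094 [543]
bracket ('scene',) [ 0.4936  0.1118 -0.9568] 0.116 [539]
top net [([[0.496, 0.108]], np.float64(0.95))]
scene net [([[0.511, 0.092]], np.float64(0.92))]
```

```bash
cat >> h.py <<'E'
def rv(phi):
    a=(phi+np.pi/2)/2; return np.pi*np.array([np.cos(a),np.sin(a),0])
def best_phi(xy,phis,z=.25):
    q=get_state()["q"]; c=[]
    for p in phis:
        for k in(0,np.pi,-np.pi):
            s=[ik([xy[0],xy[1],h],rv(p+k)) for h in(z,.06)]
            if all(v is not None for v in s): c.append((np.abs(np.array(s[0])-q).max()+.3*abs(s[0][5]),p+k))
    return min(c)[1]
def st(msg):
    s=get_state(); print(msg,"t=%.1f"%s["clock"],"gap=%.3f"%s["finger_gap"],"grip=%.1f"%s["grasp_force"],"pos",np.round(s["position"],4),"F",np.round(s["contact_force"],1))
def pick(xy,phi,z,force=30,up=.25):
    movep([xy[0],xy[1],up],rv(phi)); move_l([xy[0],xy[1],z+.03],.25)
    touched=move_l([xy[0],xy[1],z],.08,until_force=12)
    st("down touched=%s"%touched); grab(force); st("gripped"); move_l([xy[0],xy[1],up],.2); st("lifted")
def place(xy,phi,z,up=.25):
    movep([xy[0],xy[1],up],rv(phi)); move_l([xy[0],xy[1],z+.02],.2); sleep(.2)
    hit=move_l([xy[0],xy[1],z-.004],.02,until_force=3); st("set hit=%s"%hit)
    let_go(); st("open"); move_l([xy[0],xy[1],up],.2)
def netmask(c,f,name,p,z):
    u=proj(f,[[p[0],p[1],z]])[0]; L=[d for d in silhouettes(c,name)]
    return min(L,key=lambda d:np.hypot(*(np.array(d["centre"])-u)))["mask"]
E
python3 - <<'E'
from h import *
fr={c:grab_frame(c) for c in("top","scene")}
o=[(fr[c],netmask(c,fr[c],"vase_mid",(.428,-.339),.055)) for c in fr]
for s in([0],[1],[0,1]): v,e=fit("vase",.02,[o[i] for i in s],(.428,-.339,0),False); print("vase",v,e)
o=[(fr[c],netmask(c,fr[c],"cork_top",(.528,-.119),.005)) for c in fr]
k,e=fit("cork",0,o,(.528,-.119,.1)); print("cork",k,e)
phi=best_phi(v,np.linspace(0,3,13)); print(phi)
pick(v,phi,.042)
p2=best_phi(k,[phi+d for d in np.linspace(-1.4,1.4,15)]); 
place(k,p2,.042-.02+.005)
f=grab_frame("top"); f2=grab_frame("scene")
cv2.imwrite("pics/s1.png",np.hstack([f["img"][150:330,150:550],f2["img"][60:330,100:500][:180]])[:,:,::-1])
E
```

```text
vase [ 0.43150074 -0.33998265  0.        ] 0.04866056290267884
vase [ 0.43181453 -0.33935849  0.        ] 0.0588529788062524
vase [ 0.43155853 -0.33972643  0.        ] 0.05505526792821902
cork [ 0.52791831 -0.11867866  0.10643597] 0.04924931238877012
-0.14159265358979312
down touched=False t=5.4 gap=1.001 grip=0.0 pos [ 0.4317 -0.3398  0.0422] F [-0.1 -0.6 -0.7]
gripped t=5.8 gap=0.636 grip=32.0 pos [ 0.432  -0.3402  0.0427] F [-0.8  0.2  5. ]
lifted t=7.0 gap=0.637 grip=31.7 pos [ 0.431  -0.3392  0.2487] F [ 0.6  0.4 -1.1]
set hit=True t=10.2 gap=0.637 grip=32.2 pos [ 0.5277 -0.1186  0.0277] F [ 0.3 -0.2  5.4]
open t=10.7 gap=0.999 grip=0.0 pos [ 0.5269 -0.1183  0.0269] F [ 0.5 -0.2  0.7]
```

View pics/s1.png

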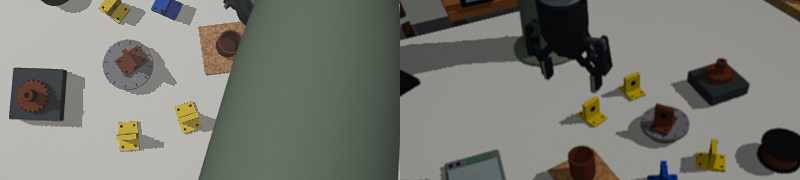

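The vase stands upright on the cork. The gear is next; once it's lifted I'll look at the empty scale.

```bash
python3 - <<'E'
from h import *
fr={c:grab_frame(c) for c in("top","scene")}
g0=(.4178,.3362)
o=[(fr[c],netmask(c,fr[c],"gear_mid",g0,.06)) for c in fr]
for s in([0],[1],[0,1]): v,e=fit("gear",.04,[o[i] for i in s],(*g0,0),False); print("gear",v,e)
phi=best_phi(v,np.linspace(0,3,13)); print(phi)
pick(v,phi,.04+.018)
fr={c:grab_frame(c) for c in("top","scene")}
o=[]
for c in fr:
    f=fr[c]; m=netmask(c,f,"scale_top",(.44,-.333),.02); o.append((f,m))
for s in([0],[1],[0,1]): print("scale body",fit("scale",0,[o[i] for i in s],(.43,-.328,.11)))
t=[]
for c in fr:
    im=ortho(fr[c],(.44,-.333),.02,.09,.00045); cv2.drawMarker(im,(200,200),(255,0,0),0,10,1)
    t.append(im)
cv2.imwrite("pics/pan.png",np.hstack(t)[:,:,::-1])
E
```

```text
Traceback (most recent call last):
  File "h.py", line 74, in netmask
    return min(L,key=lambda d:np.hypot(*(np.array(d["centre"])-u)))["mask"]
           ~~~^^^^^^^^^^^^^^^^^^^^^^^^^^^^^^^^^^^^^^^^^^^^^^^^^^^^^
ValueError: min() iterable argument is empty
```

```bash
python3 - <<'E'
from h import *
fr={c:grab_frame(c) for c in("top","scene")}
g0=(.4178,.3362)
o=[(fr[c],brown(fr[c],g0,.06)) for c in fr]
for s in([0],[1],[0,1]): v,e=fit("gear",.04,[o[i] for i in s],(*g0,0),False); print("gear",v,e)
phi=best_phi(v,np.linspace(0,3,13)); print(phi)
pick(v,phi,.04+.018)
fr={c:grab_frame(c) for c in("top","scene")}
t=[]
for c in fr:
    im=ortho(fr[c],(.44,-.333),.02,.09,.00045); cv2.drawMarker(im,(200,200),(255,0,0),0,10,1)
    t.append(im)
cv2.imwrite("pics/pan.png",np.hstack(t)[:,:,::-1])
o=[]
for c in fr:
    f=fr[c]
    try: o.append((f,netmask(c,f,"scale_top",(.44,-.333),.02)))
    except ValueError: print("miss",c)
for s in([0],[1],[0,1]): print("scale body",fit("scale",0,[o[i] for i in s],(.43,-.328,.11)))
E
```

```text
gear [0.41762638 0.33489894 0.        ] 0.11139982677060434
gear [0.41656161 0.33867716 0.        ] 0.09237875288683606
gear [0.41803381 0.3366471  0.        ] 0.10437223304859061
2.0
down touched=False t=15.3 gap=0.996 grip=0.0 pos [0.4181 0.3368 0.0583] F [ 0.3 -0.4 -0.4]
gripped t=15.9 gap=0.320 grip=29.5 pos [0.4182 0.3368 0.0584] F [-0.8 -0.2  4.6]
lifted t=17.0 gap=0.315 grip=29.5 pos [0.4173 0.3362 0.2488] F [-0.1  0.1 -0.9]
scale body (array([ 0.42943957, -0.33129432, -0.13647402]), np.float64(0.06748743323908257))
scale body (array([ 0.42885467, -0.32881245, -0.12446428]), np.float64(0.04212039877300611))
scale body (array([ 0.42931781, -0.32944304, -0.11696068]), np.float64(0.0569147805888488))
```

View pics/pan.png

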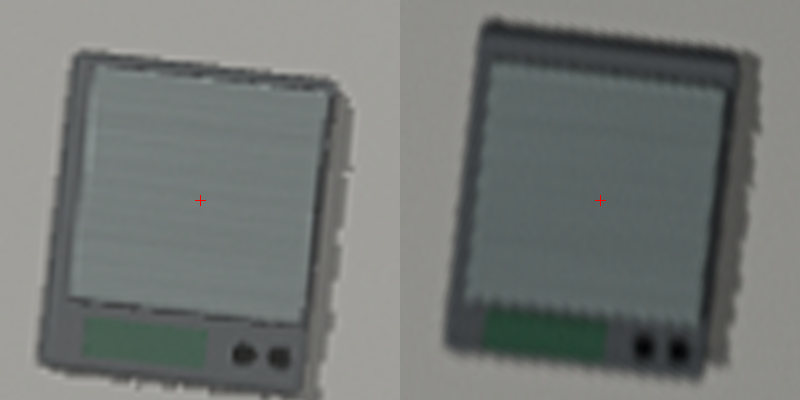

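The pan centre is at about (199,195) in the left panel and (196,194) in the right one, which gives world (0.4425, -0.332). The body fit agrees with that.

```bash
python3 - <<'E'
from h import *
xy=(.4425,-.332)
phi=best_phi(xy,np.linspace(0,3,13))
place(xy,phi,.058-.04+.02)
# go above bracket
b=(.496,.110); phi=best_phi(b,[-.956]); movep([b[0],b[1],.3],rv(phi)); st("over")
fr={c:grab_frame(c) for c in("top","scene")}
o=[(fr[c],brown(fr[c],xy,.04)) for c in fr]
for s in([0],[1],[0,1]): print("gear",fit("gear",.02,[o[i] for i in s],(*xy,0),False))
t=[]
for c,p,z in(("top",xy,.02),("scene",xy,.02),("top",(.425,.33),.04),("scene",(.425,.33),.04)):
    im=ortho(fr[c],p,z,.09,.0006); cv2.drawMarker(im,(150,150),(0,255,0),0,10,1); t.append(im)
cv2.imwrite("pics/g.png",np.vstack([np.hstack(t[:2]),np.hstack(t[2:])])[:,:,::-1])
E
```

```text
set hit=True t=21.8 gap=0.318 grip=30.0 pos [ 0.4424 -0.3319  0.0383] F [-0.2  0.7  5.1]
open t=22.4 gap=0.996 grip=0.0 pos [ 0.4418 -0.3313  0.0377] F [ 1.2 -0.9 -0.1]
over t=25.3 gap=0.999 grip=0.0 pos [0.4962 0.1092 0.2998] F [-0.2 -0.4  0.1]
gear (array([ 0.44278179, -0.33209373,  0.        ]), np.float64(0.18495649733370756))
gear (array([ 0.43937611, -0.32869924,  0.        ]), np.float64(0.10620347394540941))
gear (array([ 0.44164206, -0.32921502,  0.        ]), np.float64(0.1518683169938464))
```

View pics/g.png

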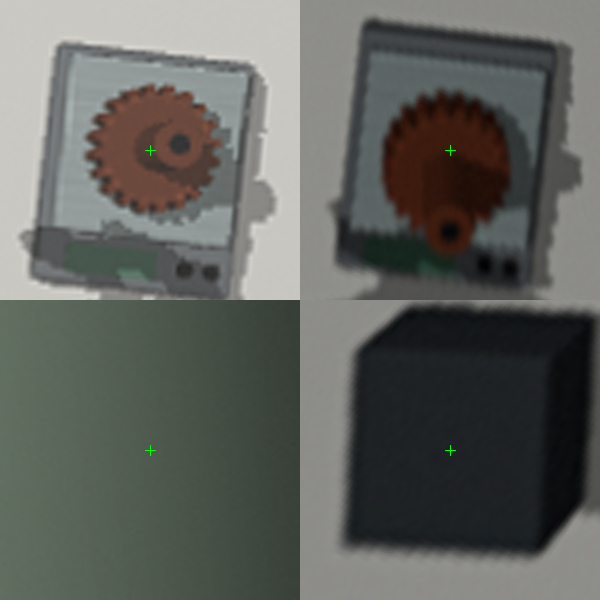

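The gear is centred on the pan within about 2 mm. Now I'll pick the bracket, then measure the granite and the turntable while both are empty.

```bash
python3 - <<'E'
from h import *
b=(.4962,.1096); phi=best_phi(b,[-.956])
pick(b,phi,.028+.015)
movep([.45,-.1,.3],rv(phi)); st("aside")
fr={c:grab_frame(c) for c in("top","scene")}
for n,k,p0,z in(("granite","granite_top",(.425,.3315,-.05),.04),("turntable","turntable_top",(.489,.118,0),.028)):
    o=[]
    for c in fr:
        try: o.append((fr[c],netmask(c,fr[c],k,p0,z)))
        except ValueError: print("miss",c)
    for i in range(len(o)): print(n,i,fit(n,0,[o[i]],p0,n!="turntable"))
    print(n,fit(n,0,o,p0,n!="turntable"))
t=[]
for p,z in(((.425,.3315),.04),((.489,.118),.028)):
  for c in("top","scene"):
    im=ortho(fr[c],p,z,.09,.0006); cv2.drawMarker(im,(150,150),(0,255,0),0,10,1); t.append(im)
cv2.imwrite("pics/gt.png",np.vstack([np.hstack(t[:2]),np.hstack(t[2:])])[:,:,::-1])
cv2.imwrite("pics/held.png",np.hstack([fr["scene"]["img"][:300,60:460],fr["top"]["img"][100:400,200:600]])[:,:,::-1])
E
```

```text
down touched=False t=27.1 gap=1.000 grip=0.0 pos [0.4964 0.1096 0.0433] F [-0.5 -0.3  0.2]
gripped t=27.7 gap=0.140 grip=31.3 pos [0.4964 0.1096 0.0432] F [0.9 0.9 1.9]
lifted t=28.9 gap=0.131 grip=31.0 pos [0.4954 0.1095 0.2488] F [-0.4 -0.1 -1.2]
aside t=29.8 gap=0.134 grip=31.0 pos [ 0.4499 -0.0994  0.2993] F [ 0.  -0.2 -1.5]
granite 0 (array([ 0.42201251,  0.32896919, -0.06499642]), np.float64(0.02994716464523306))
granite 1 (array([ 0.4224999 ,  0.33045506, -0.05307081]), np.float64(0.04328645349608595))
granite (array([ 0.42207603,  0.32943558, -0.06122025]), np.float64(0.03931191260374639))
turntable 0 (array([0.48818605, 0.11880645, 0.        ]), np.float64(0.024080004834128976))
turntable 1 (array([0.49085487, 0.11806731, 0.        ]), np.float64(0.03403551900987578))
turntable (array([0.48948859, 0.11874295, 0.        ]), np.float64(0.03779489735722702))
```

View pics/gt.png

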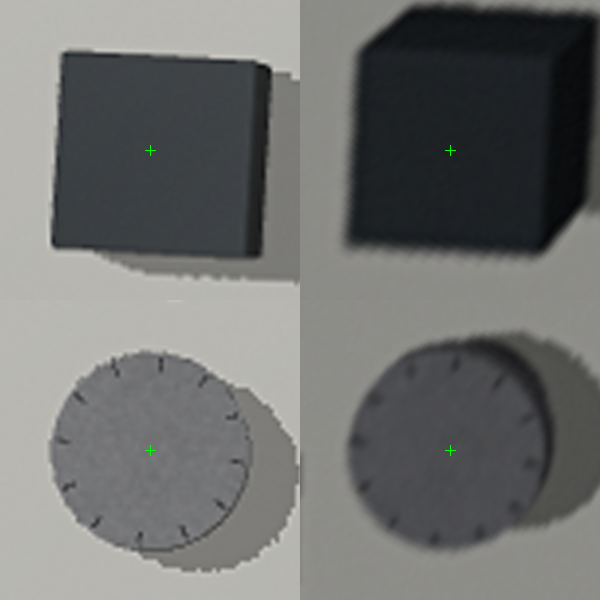

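View pics/held.png

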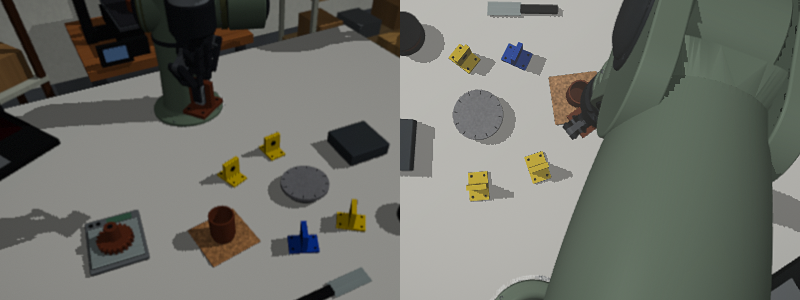

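The granite top's centre is at about (154,153) in the top panel, so ≈(0.423, 0.3297). The turntable's centre is ≈(0.489, 0.1184). The bracket hangs level in the gripper.

```bash
python3 - <<'E'
from h import *
g=(.4230,.3297)
phi=best_phi(g,[-.061,1.51]); place(g,phi,.055)
# vase: refit on cork from here
fr={c:grab_frame(c) for c in("top","scene")}
c0=(.5277,-.1186); v=np.array([*c0,0])
try:
    o=[(fr[c],netmask(c,fr[c],"vase_mid",c0,.04)) for c in fr]
    for s in([0],[1],[0,1]): r=fit("vase",.005,[o[i] for i in s],(*c0,0),False); print("vase",r)
    if np.hypot(*(r[0][:2]-c0))<.006: v=(r[0]+np.array([*c0,0]))/2
except ValueError: print("miss")
phi=best_phi(v,np.linspace(0,3,13))
pick(v,phi,.027)
t=(.4891,.1184); phi=best_phi(t,np.linspace(0,3,13)); place(t,phi,.027-.005+.028)
movep([.3,-.3,.3],rv(phi)) if ik([.3,-.3,.3],rv(phi)) is not None else None
st("end")
fr={c:grab_frame(c) for c in("top","scene")}
o=[(fr[c],brown(fr[c],g,.06)) for c in fr]
for s in([0],[1],[0,1]): print("bracket",fit("bracket",.04,[o[i] for i in s],(*g,-.061)))
try:
    o=[(fr[c],netmask(c,fr[c],"vase_mid",t,.06)) for c in fr]
    for s in([0],[1],[0,1]): print("vase",fit("vase",.028,[o[i] for i in s],(*t,0),False))
except ValueError: print("miss")
im=[]
for p,z in((g,.04),(t,.028)):
  for c in("top","scene"):
    a=ortho(fr[c],p,z,.09,.0009); cv2.drawMarker(a,(100,100),(0,255,0),0,8,1); im.append(a)
cv2.imwrite("pics/fin.png",np.vstack([np.hstack([np.vstack([np.hstack(im[:2]),np.hstack(im[2:])]),fr["scene"]["img"][0:400,100:500]])])[:,:,::-1])
E
```

```text
set hit=True t=33.8 gap=0.136 grip=31.6 pos [0.4229 0.3296 0.0551] F [0.5 0.2 4.3]
open t=34.5 gap=1.002 grip=0.0 pos [0.4221 0.3292 0.0545] F [-0.2 -0.5 -0.5]
vase (array([ 0.5296618 , -0.11959315,  0.        ]), np.float64(0.057571457530914305))
vase (array([ 0.52886591, -0.11907296,  0.        ]), np.float64(0.031021775544388563))
vase (array([ 0.52898972, -0.11914439,  0.        ]), np.float64(0.04590711658457142))
down touched=False t=39.0 gap=1.003 grip=0.0 pos [ 0.5284 -0.1189  0.0272] F [ 0.1  0.1 -0. ]
gripped t=39.4 gap=0.639 grip=32.0 pos [ 0.529  -0.1191  0.0277] F [-0.   1.2  6. ]
lifted t=40.7 gap=0.638 grip=31.7 pos [ 0.5276 -0.1186  0.2487] F [-0.6  1.3 -1.5]
set hit=True t=43.8 gap=0.639 grip=32.1 pos [0.4889 0.1184 0.0507] F [-0.4 -0.4  5.7]
open t=44.2 gap=1.002 grip=0.0 pos [0.4881 0.1183 0.05  ] F [-0.  -0.1 -0.2]
end t=47.0 gap=0.996 grip=0.0 pos [ 0.3004 -0.2995  0.2998] F [-0.1 -0.2  0.3]
bracket (array([ 0.42339251,  0.3280773 , -0.01929529]), np.float64(0.08954100827689992))
bracket (array([ 0.42184619,  0.33322462, -0.02431459]), np.float64(0.12927895120174804))
bracket (array([ 0.4233516 ,  0.32914626, -0.05128398]), np.float64(0.13119474404354808))
vase (array([0.48912759, 0.11737222, 0.        ]), np.float64(0.08058221706571034))
vase (array([0.49108045, 0.12022755, 0.        ]), np.float64(0.043648004997267065))
vase (array([0.49041529, 0.11892667, 0.        ]), np.float64(0.07845247348968903))
```

View pics/fin.png

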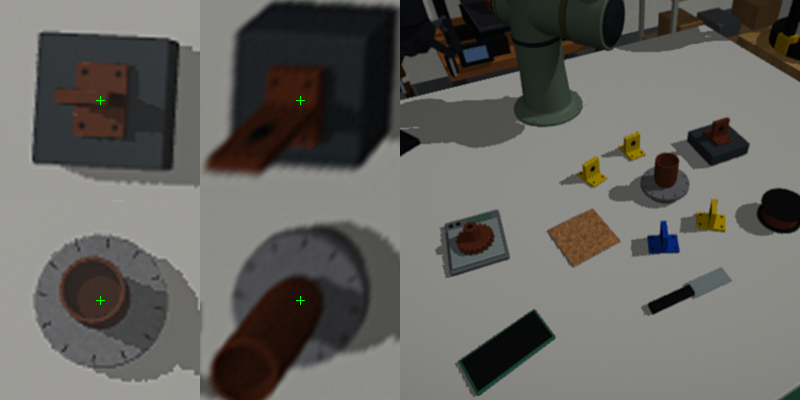

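All three prints stand upright and centred within about 2 mm: bracket on granite, vase on turntable, gear on scale. The bystanders haven't moved and the gripper is clear.

```bash
python3 -c "
from cell import *
print(sign_off())"
```

```text
the job is handed in; nothing more can be done
None
```

The job is handed in after about 47 s of robot time: the gear is on the scale, the vase on the turntable and the bracket on the granite block, each upright, released and within about 2 mm of centre by the last camera check, with the spool, phone and scraper left where they lay.

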